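# Hang the lipped sample tote back on the louvered rail

### The job

Of the two white sample totes standing on the steel bench, one has a hooked lip along its back. Lift that one by its handle over the rail of the small louvered stand and lower it so that its lip catches over the rail in the empty bay, centred on the small white card on the far side of the rail and evenly spaced with the two totes already hanging there; leave it hanging level, fully seated and let go. Keep the two hanging totes where they hang, and do not tip the tote on the way.

Things in the scene. Friction and masses are not known exactly. Their poses are not given: they have to be found in the camera images.
- tote: White open tote with a back lip, on the bench; 120 (x) x 90 (y) x 84 mm high. Origin: centre of underside; z up, +x to its back. Handle: bar along y over the middle, 12 mm thick (x), 16 high, centre 120 mm up. Lip on back wall (x=60): underside 80 mm up, inner face x=67, 10 mm down, then flared to x=85 at 50 mm up: slot 7 mm at top, 25 at mouth. The like tote without lip is a bystander.
- bay: Empty bay of the 3-bay rail (left, middle or right; white card on the rail's far face). Its origin and axes are those of a tote hung fully home: origin 20 mm above the bench, +x through the rail, y along it. Rail: fixed upright plate 5 mm thick, 400 long, mid-plane at x=64 mm, top edge 80 mm above the origin (100 above bench). Bays 125 mm apart. Let go up to 8 mm short in x, the lip slides home.
- hung_a: A tote of the same shape and lip (0.35 kg, a few vials), hanging loose on the rail in another bay, its handle top 148 mm above the bench; it must stay there. Origin and axes as of tote.
- hung_b: The other tote hanging loose on the rail, of the same shape; it must stay there. Origin and axes as of tote.

How it is judged:
By the outcome, as a careful person would: the job done as asked, in the order asked, and still so for the second after the job is handed in, with the robot touching nothing.
It also fails if it takes over 42 s, if anything falls off the work surface, if the arm or the gripper's body presses on something with over 40 N, if the wrist force passes 120 N, or if a joint passes its speed limit or range.

### The arm

A 6-joint arm with a two-finger parallel gripper is mounted at the origin on the work surface. World frame = base frame: x ahead of the robot, y to its left, z up, the work surface at z = 0. Lengths are in m, angles in rad, forces in N, time in s.
With the tool pointing down it reaches from about 0.35 to 0.95 m from the base axis. Payload 17.4 kg.
Tool frame: the origin (TCP) lies midway between the tips of the shut fingers; the grasp point (between the pads) lies 19 mm behind it; z points along the fingers, y is the line along which they close (so a half turn about z gives the same grasp; the last joint's range is limited). The gripper opens to 93 mm and grips with 3 to 60 N. Pads are 15 mm wide; open, the fingers measure 128 mm over their backs; the gripper's body (75 mm by 188 mm) begins 65 mm behind the grasp point.
Start: joints at [1.296, 0.116, 1.442, -0, 1.584, -0.038], TCP at [0.158, 0.656, 0.219] pointing down, gripper open.
Joint ranges: [-2.83, 2.83], [-0.83, 2.19], [0.07, 2.5], [-1.14, 4.28], [0.01, 3], [-2.97, 2.97]. Speed limits (rad/s): [1.89, 1.89, 2.22, 3.14, 3.14, 3.14].

### API

Orientations are given as a unit quaternion [x, y, z, w].
In Python, from rig import readout, capture, get_calibration, ticket gives the robot as it stands.
- The arm moves only by the tool drive_tool, never from a script. Its argument "rows" is a list that holds one entry, the list of rows, each a list of 5 numbers: the shift along the tool's x, y, z in m, then the turn about the tool's z in degrees, then the finger opening in m, from 0 to 0.093. In form: [[[x, y, z, roll, grip], ...]]. A call has 1 to 20 rows; each row is the pose to reach, as a shift and turn from the pose commanded when the call began, along the tool's axes at that moment; what a row does not reach only later rows make up. A row lasts 1/8 s, in which the tool goes at most 62.5 mm and 10.7 degrees, less where a joint would pass 70% of its speed; a pose out of reach is approached as far as the arm can. A call with a gripper value outside its range is refused whole. The fingers move at their own pace and stop on an object; "newtons" is the grip in N (left out, the last holds). Time passes only in rows, so rows that repeat a pose let the fingers close. It gives the time, the measured TCP pose, the force, the opening and the grip force at its end, in the units of the state.
- readout.state(): the state, without advancing time (a new reading comes with each control period).
- capture(name): name is "scene" or "top" or "wrist"; returns (picture, depth): 480x640x3 uint8, red, green, blue; 480x640 float32, m along the optical axis (not along the pixel's ray), 0 where there is no reading.
- get_calibration(name): a dict with "fovy" (degrees; the focal length in pixels is half the picture's height over the tangent of half this angle, whatever the lens; pixels are square), "cx", "cy" (the principal point, pixels), "rvec" (rotation vector, rad) and "tvec" (3), from world to camera coordinates, as OpenCV has them. Camera axes: x right, y down, z forward; pixel columns grow to the right and rows downward; lengths in m; the calibration is good to about 2 mm. A picture is of the moment at which its call begins: read the wrist's pose just before it. get_calibration takes no time and is no camera call; for the wrist camera it gives the pose at the moment of the call.
- ticket.hand_in(): hands the job in; it is judged then, once.
The state is a dict: "time": time; "joint_positions": joint angles; "joint_velocities": joint speeds; "tau": joint torques, N m; "tcp_pos": TCP position; "ee_rot": TCP orientation; "ft_force": force on the tool from outside, world axes, zero at the start; "torque": the same for the moment, N m; "width": finger opening in m; "finger_force": force on a finger pad.
Only numpy, scipy, OpenCV 4.12 (cv2) and the standard library are available. Lean on these libraries where they do the work, as an engineer would, in place of code of your own. Each camera call takes 0.05 s, during which the arm holds its last target. There are 200 camera calls.

## Working session

There is one attempt and no reset: what is moved stays moved. The work goes in short steps, Python scripts to look and compute and a tool call to move; the robot and the scene stay as the last step left them, time stands still between calls to the robot, and variables do not carry over. Pictures are saved under pics/ and viewed, at most 10 in all, crops included, and the job is handed in when it is done.

Besides the shell and the picture viewer there is one more tool, called after "Emit:" as name([rows], argument=value, ...), one row to a line, values as JSON. drive_tool: Moves the arm, as the interface text tells. Its arguments: {"type":"object","properties":{"rows":{"type":"array","items":{"type":"array","items":{"type":"array","items":{"type":"number"}}}},"newtons":{"type":"number"}},"required":["rows"]}

```bash
mkdir -p pics
cat > h.py <<'E'
import numpy as np, cv2
from rig import readout, capture, get_calibration
def cal(n):
    c=get_calibration(n); f=240/np.tan(np.radians(c["fovy"])/2)
    R=cv2.Rodrigues(np.array(c["rvec"],float))[0]; return f,c["cx"],c["cy"],R,np.array(c["tvec"],float)
def cloud(d,C):
    f,cx,cy,R,t=C; v,u=np.mgrid[:480,:640]
    P=np.stack([(u-cx)/f*d,(v-cy)/f*d,d],-1); return (P-t)@R
def shot(n):
    C=cal(n); im,d=capture(n); np.savez(f"{n}.npz",im=im,d=d,f=C[0],cx=C[1],cy=C[2],R=C[3],t=C[4])
    return im,d,cloud(d,C)
def load(n):
    z=np.load(f"{n}.npz"); return z["im"],z["d"],cloud(z["d"],(z["f"],z["cx"],z["cy"],z["R"],z["t"]))
E
python3 - <<'E'
from h import *
for n in("scene","top"):
    im,d,P=shot(n); cv2.imwrite(f"pics/{n}.png",im[...,::-1]); print(n,get_calibration(n))
print(readout.state())
E
```

```text
scene {'fovy': 46.810852587577294, 'cx': 316.18264980532746, 'cy': 234.20839107935893, 'rvec': array([ 1.19830111,  2.11365689, -1.09644734]), 'tvec': array([ 0.29350772, -0.21795069,  1.4343103 ])}
top {'fovy': 52.01944008196668, 'cx': 316.2223117173135, 'cy': 239.52288363577136, 'rvec': array([ 2.13886508, -2.19882571,  0.11854462]), 'tvec': array([-0.00265818,  0.53017559,  0.91546108])}
{'time': 0.1, 'joint_positions': array([ 1.29619454e+00,  1.16430556e-01,  1.44218586e+00, -1.41161907e-05,
        1.58399520e+00, -3.78156941e-02]), 'joint_velocities': array([-0.00086047, -0.00428438, -0.00218663,  0.00128057,  0.00021947,
       -0.00088923]), 'tau': array([ 3.15983780e-04, -7.22896957e+01, -6.23862147e+01,  7.79665145e-02,
        2.29916425e-02, -5.53812595e-05]), 'tcp_pos': array([0.15831591, 0.65598781, 0.21799186]), 'ee_rot': array([ 1.18116731e-01,  9.92999586e-01, -5.04373206e-04, -7.22901396e-05]), 'ft_force': array([-0.75113065, -0.61004768,  0.37320622]), 'torque': array([-0.00404919,  0.0037587 , -0.03051092]), 'finger_force': 0.0, 'width': 0.09300961821901556}
```

View pics/scene.png

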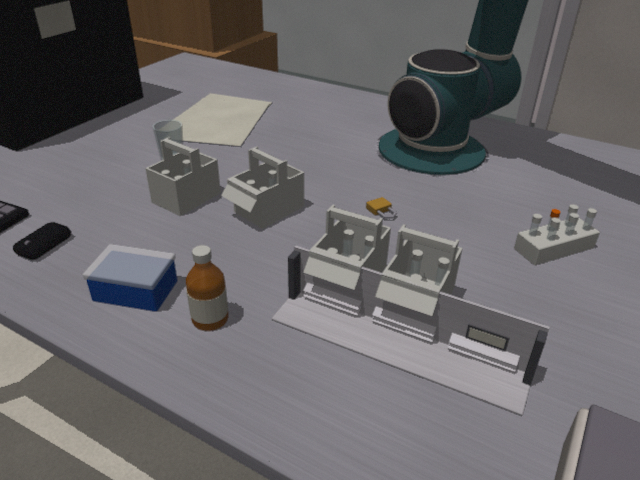

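View pics/top.png

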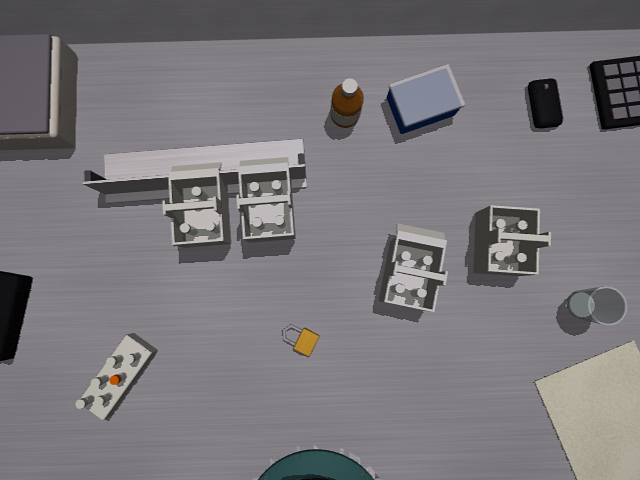

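The lipped tote is at about (415,268) in the top view, with its lip facing up-right. The bystander is at (512,240). The hung totes are at (197,205) and (265,200), and the empty bay is to their left at about (125,180), with its card at scene (487,338). Next I measure from the depth data.

Run:
```python
from h import *
im,d,P=load("top")
def box(name,u0,u1,v0,v1,z0,z1,PP):
    m=np.zeros(PP.shape[:2],bool); m[v0:v1,u0:u1]=1
    m&=(PP[...,2]>z0)&(PP[...,2]<z1)
    q=PP[m]; r=cv2.minAreaRect((q[:,:2]*1000).astype(np.float32)); c=q.mean(0)
    w,V=np.linalg.eigh(np.cov(q[:,:2].T)); a=V[:,1]*np.sign(V[1,1])
    print(name,len(q),"mean",c.round(4),"rect",np.round(r[0],1),np.round(r[1],1),"long axis deg from +y (ccw)",np.degrees(np.arctan2(-a[0],a[1])).round(2),"zmed",np.median(q[:,2]).round(4))
    return q
print("bench z",np.median(P[380:440,420:520,2]))
box("tote handle",370,455,215,320,.118,.14,P)
box("tote rim",370,455,215,320,.07,.09,P)
box("byst handle",470,560,200,285,.118,.14,P)
box("hungA handle",155,230,150,255,.135,.16,P)
box("hungB handle",232,300,150,255,.135,.16,P)
q=box("hungA rim",155,228,150,255,.095,.11,P)
q=box("hungB rim",232,300,150,255,.095,.11,P)
box("rail top",106,165,160,200,.085,.105,P)
im2,d2,S=load("scene")
q=box("rail face scene",455,525,300,350,.03,.098,S)
box("hungA h sc",390,465,225,265,.138,.16,S)
box("hungB h sc",325,390,205,240,.138,.16,S)
box("tote h sc",240,295,150,185,.118,.14,S)
for p in [(467,325),(508,335),(506,349),(466,340),(487,338)]: print(p,S[p[1],p[0]].round(4))
cv2.imwrite("pics/c1.png",np.hstack([cv2.resize(im2[200:400,440:560,::-1],None,fx=3,fy=3,interpolation=2),cv2.resize(im[140:290,75:195,::-1],None,fx=3,fy=4,interpolation=2)]))
```

```text
bench z 0.0007729352430072741
tote handle 444 mean [ 0.4576 -0.192   0.1282] rect [ 458.1 -192.4] [90.8 23.7] long axis deg from +y (ccw) -13.32 zmed 0.1285
tote rim 1259 mean [ 0.4754 -0.1974  0.0807] rect [ 465.5 -194.2] [ 90.8 135.6] long axis deg from +y (ccw) 77.1 zmed 0.0834
byst handle 475 mean [ 0.5142 -0.3719  0.1275] rect [ 514.8 -373.4] [91.5 24.2] long axis deg from +y (ccw) -5.72 zmed 0.128
hungA handle 492 mean [0.5807 0.1953 0.1456] rect [581.6 195.7] [24.  90.6] long axis deg from +y (ccw) 3.39 zmed 0.1464
hungB handle 464 mean [0.5873 0.0711 0.1461] rect [588.1  70.8] [24.4 90. ] long axis deg from +y (ccw) 3.1 zmed 0.1467
hungA rim 1038 mean [0.6087 0.1984 0.1027] rect [587.9 201.7] [131.6 129.9] long axis deg from +y (ccw) -85.94 zmed 0.1031
hungB rim 908 mean [0.6173 0.0724 0.1029] rect [598.   61.2] [142.2 122.3] long axis deg from +y (ccw) -88.97 zmed 0.1032
rail top 278 mean [0.6404 0.3053 0.097 ] rect [641.2 306.5] [  6.  108.9] long axis deg from +y (ccw) 3.19 zmed 0.099
rail face scene 2566 mean [0.6433 0.3248 0.065 ] rect [648.6 326.5] [ 19.6 108.3] long axis deg from +y (ccw) 3.48 zmed 0.0649
hungA h sc 564 mean [0.5845 0.2005 0.1448] rect [582.5 199.4] [25.3 90.1] long axis deg from +y (ccw) 3.24 zmed 0.146
hungB h sc 488 mean [0.5908 0.0767 0.1448] rect [588.3  74.5] [26.6 92.1] long axis deg from +y (ccw) 3.26 zmed 0.1457
tote h sc 298 mean [ 0.4614 -0.1833  0.1253] rect [ 457.1 -188. ] [93.4 25.7] long axis deg from +y (ccw) -10.68 zmed 0.1264
(467, 325) [0.6438 0.2963 0.0588]
(508, 335) [0.6391 0.3544 0.0643]
(506, 349) [0.644  0.3575 0.0418]
(466, 340) [0.6448 0.3    0.0305]
(487, 338) [0.6438 0.3282 0.0487]
```

View pics/c1.png

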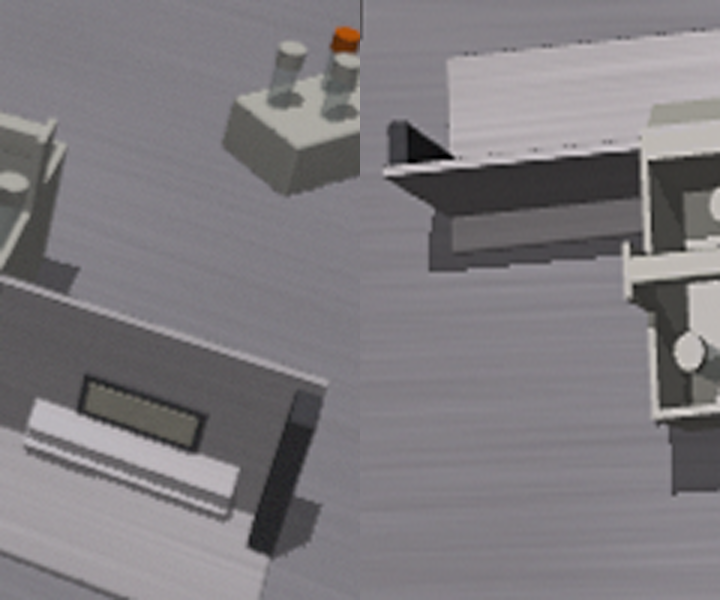

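The image shows the card at crop (143,413), which is scene (487,338). In the scene frame that matches the position extrapolated from the hung totes to 0.5 mm. The bays run at about 3.2°, and the tote is at about -13°. I'll move above the tote now.

Emit:
drive_tool([
  [[-0.04, -0.036, 0, 10, 0.06], [-0.08, -0.072, 0, 20, 0.06], [-0.12, -0.108, 0, 30, 0.06], [-0.16, -0.145, 0, 38, 0.06], [-0.2, -0.181, 0, 45, 0.06], [-0.24, -0.217, 0, 50, 0.06], [-0.28, -0.253, 0, 55, 0.06], [-0.319, -0.289, 0, 60, 0.06], [-0.34, -0.347, 0, 65, 0.06], [-0.361, -0.405, 0, 70, 0.06], [-0.383, -0.463, 0, 75, 0.06], [-0.404, -0.522, 0, 80, 0.06], [-0.425, -0.58, 0, 84, 0.06], [-0.447, -0.638, 0, 87, 0.06], [-0.468, -0.696, 0, 89, 0.06], [-0.49, -0.754, 0, 89.5, 0.06], [-0.49, -0.754, 0, 89.5, 0.06], [-0.49, -0.754, 0, 89.5, 0.06], [-0.49, -0.754, 0, 89.5, 0.06], [-0.49, -0.754, 0, 89.5, 0.06]],
])

```text
time: 2.6
tcp_pos: [0.4579, -0.1907, 0.2189]
ee_rot: [0.782, 0.623, 0.0, 0.0]
ft_force: [0.5, -0.6, -0.1]
width: 0.0599
finger_force: 0.0
```

```bash
cat >> h.py <<'E'
from scipy.spatial.transform import Rotation as Ro
def handle(P,c,ztop,half=0.06,tol=.0035,say=""):
    m=(np.hypot(P[...,0]-c[0],P[...,1]-c[1])<half)&(abs(P[...,2]-ztop)<tol)
    q=P[m]; r=cv2.minAreaRect((q[:,:2]*1000).astype(np.float32)); 
    w,V=np.linalg.eigh(np.cov(q[:,:2].T)); a=V[:,1]*np.sign(V[1,1])
    print(say,len(q),"mean",(1000*q.mean(0)).round(1),"rect",np.round(r[0],1),np.round(r[1],1),"deg",np.degrees(np.arctan2(-a[0],a[1])).round(2))
E
python3 - <<'E'
from h import *
s=readout.state(); print(s["time"],s["tcp_pos"],s["ee_rot"],s["joint_positions"].round(2),s["ft_force"])
im,d,P=shot("wrist"); cv2.imwrite("pics/w1.png",im[...,::-1])
handle(P,(.458,-.192),.128,say="wrist tote")
im,d,P=load("top")
handle(P,(.458,-.192),.1285,say="top tote")
handle(P,(.581,.195),.147,.05,say="top A");handle(P,(.588,.071),.147,.05,say="top B")
im,d,P=load("scene")
handle(P,(.457,-.188),.127,say="sc tote");handle(P,(.582,.199),.147,.05,say="sc A");handle(P,(.588,.0745),.147,.05,say="sc B")
E
```

```text
2.6 [ 0.45794115 -0.19071519  0.2188976 ] [7.82446434e-01 6.22717840e-01 1.40916787e-04 2.21594666e-04] [-0.45 -0.28  1.81  0.    1.61 -0.22] [ 0.51312782 -0.61183246 -0.13539884]
wrist tote 2569 mean [ 458.8 -189.6  128.3] rect [ 458.5 -191.5] [90.  23.4] deg -13.19
top tote 403 mean [ 457.7 -192.3  128.6] rect [ 458.1 -192.4] [90.8 23.7] deg -13.13
top A 417 mean [581.2 195.1 146.7] rect [581.4 195.7] [23.6 90.4] deg 3.37
top B 409 mean [587.9  70.7 146.9] rect [587.8  70.9] [24.4 90. ] deg 2.86
sc tote 213 mean [ 459.2 -186.2  127.6] rect [ 456.9 -189.2] [95.7 26. ] deg -13.48
sc A 384 mean [583.3 200.6 146.7] rect [582.3 199.5] [23.5 90.1] deg 2.82
sc B 328 mean [589.7  76.1 146.7] rect [587.7  74.5] [26.6 91.8] deg 3.07
```

View pics/w1.png

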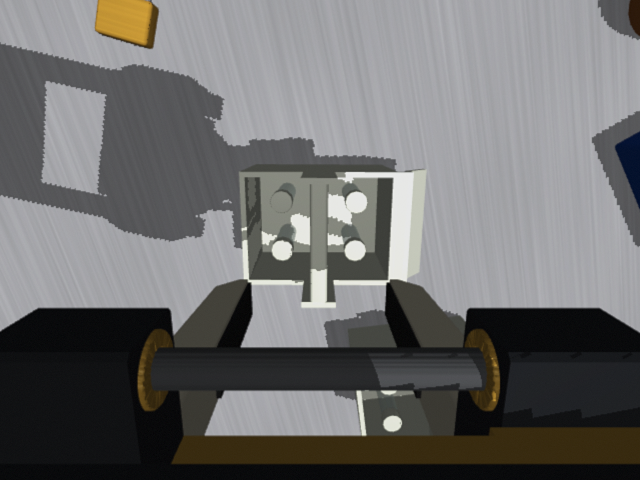

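The wrist view shows the tote handle centred at x≈318, between the fingers, with the lip to the right. All cameras agree with the TCP to about 1–2 mm. The vials lie either side of the finger line. I'll descend and grip.

Emit:
drive_tool([
  [[0, 0, 0.02, 0, 0.05], [0, 0, 0.045, 0, 0.05], [0, 0, 0.07, 0, 0.05], [0, 0, 0.09, 0, 0.05], [0, 0, 0.105, 0, 0.05], [0, 0, 0.113, 0, 0.05], [0, 0, 0.118, 0, 0.05], [0, 0, 0.118, 0, 0.05], [0, 0, 0.118, 0, 0.03], [0, 0, 0.118, 0, 0.015], [0, 0, 0.118, 0, 0.008], [0, 0, 0.118, 0, 0.005], [0, 0, 0.118, 0, 0.005], [0, 0, 0.118, 0, 0.005], [0, 0, 0.118, 0, 0.005]],
], newtons=50)

```text
time: 4.53
tcp_pos: [0.4578, -0.1918, 0.1007]
ee_rot: [0.783, 0.622, -0.0, 0.0]
ft_force: [-1.4, -0.1, 1.7]
width: 0.0115
finger_force: 50.0
```

Gripped, with the opening at 11.5 mm. I'll lift, then carry it round the robot side of the stand.

Emit:
drive_tool([
  [[0, 0, -0.005, 0, 0.005], [0, 0, -0.015, 0, 0.005], [0, 0, -0.03, 0, 0.005], [0, 0, -0.05, 0, 0.005], [0, 0, -0.07, 0, 0.005], [0, 0, -0.09, 0, 0.005], [0, 0, -0.108, 0, 0.005], [0, 0, -0.118, 0, 0.005], [0.008, -0.005, -0.12, 0, 0.005], [0.025, -0.018, -0.12, 0, 0.005], [0.05, -0.035, -0.12, -1, 0.005], [0.075, -0.053, -0.12, -2, 0.005], [0.1, -0.071, -0.12, -3, 0.005], [0.125, -0.088, -0.12, -4, 0.005], [0.15, -0.095, -0.12, -5, 0.005], [0.176, -0.101, -0.12, -6, 0.005], [0.202, -0.107, -0.12, -7, 0.005], [0.226, -0.112, -0.12, -8, 0.005], [0.236, -0.114, -0.12, -8, 0.005], [0.24, -0.115, -0.12, -8, 0.005]],
])

```text
time: 7.02
tcp_pos: [0.3995, 0.0685, 0.2203]
ee_rot: [0.737, 0.675, -0.0, -0.0]
ft_force: [-0.4, 0.1, -5.1]
width: 0.0119
finger_force: 50.0
```

Emit:
drive_tool([
  [[0.008, -0.001, 0, 0, 0.005], [0.025, -0.002, 0, -1, 0.005], [0.05, -0.004, 0, -2, 0.005], [0.08, -0.007, 0, -3, 0.005], [0.11, -0.01, 0, -4, 0.005], [0.14, -0.012, 0, -5, 0.005], [0.17, -0.015, 0, -6, 0.005], [0.2, -0.017, 0, -7, 0.005], [0.221, -0.01, 0, -8.1, 0.005], [0.235, 0.005, 0, -8.1, 0.005], [0.245, 0.023, 0, -8.1, 0.005], [0.25, 0.04, 0, -8.1, 0.005], [0.253, 0.052, 0, -8.1, 0.005], [0.254, 0.058, 0, -8.1, 0.005], [0.254, 0.058, 0, -8.1, 0.005], [0.254, 0.058, 0, -8.1, 0.005]],
])

```text
time: 9.02
tcp_pos: [0.48, 0.3158, 0.2208]
ee_rot: [0.688, 0.726, 0.0, -0.0]
ft_force: [0.1, 0.6, -3.6]
width: 0.0119
finger_force: 50.0
```

Run:
```python
from h import *
s=readout.state(); t=s["tcp_pos"]; print(s["time"],t,s["ee_rot"].round(4))
im,d,P=shot("scene"); cv2.imwrite("pics/s2.png",im[...,::-1])
imt,d,T=shot("top"); cv2.imwrite("pics/t2.png",imt[...,::-1])
np.savez("p.npz",P=P,T=T)
```

```text
9.025 [0.47995916 0.31579523 0.22078343] [ 0.6882  0.7255  0.     -0.    ]
```

View pics/s2.png

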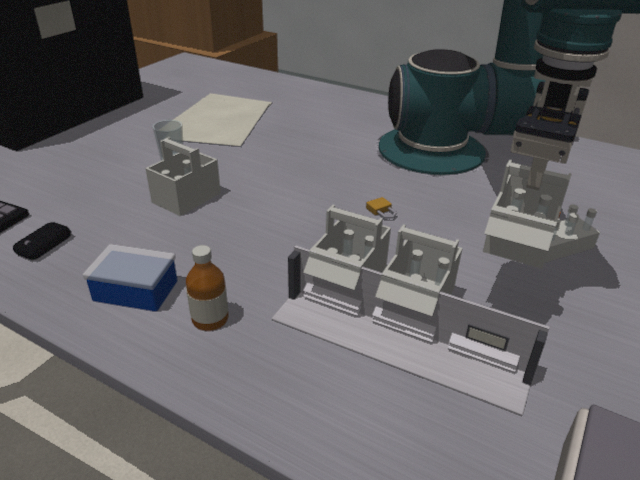

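View pics/t2.png

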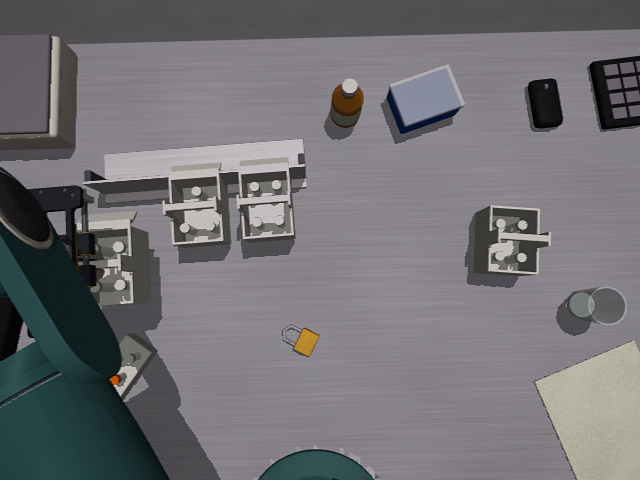

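The scene view shows the held tote level, with its lip at about (520,232) on the robot side of the rail. The hung totes have not moved. In the top view its right wall is at x≈133. I'll compare its lip with the hung ones in the same camera.

```bash
cat > m.py <<'E'
from h import *
def lip(P,c,zb,yaw=3.1,say=""):
    a=np.radians(yaw); ex=np.array([np.cos(a),np.sin(a)]); ey=np.array([-np.sin(a),np.cos(a)])
    D=P[...,:2]-np.array(c); x=D@ex*1000; y=D@ey*1000; z=(P[...,2]-zb)*1000
    m=(x>62)&(x<95)&(abs(y)<60)&(z>56)&(z<77)
    X=np.c_[y[m],z[m],np.ones(m.sum())]; k=np.linalg.lstsq(X,x[m],rcond=None)[0]
    r=x[m]-X@k; g=abs(r)<3; k=np.linalg.lstsq(X[g],x[m][g],rcond=None)[0]
    yy=y[m][g]
    print(say,m.sum(),"x at y0,z65: %.1f"%(k[1]*65+k[2]),"yaw off %.2f"%np.degrees(np.arctan(-k[0])),"dx/dz %.2f"%k[1],"y edges",np.percentile(yy,[1,99]).round(1),"mid %.1f"%np.percentile(yy,[1,99]).mean())
    mt=(abs(z-84)<3)&(x>-65)&(x<62)&(abs(y)<50)
    X=np.c_[x[mt],y[mt],np.ones(mt.sum())]
    kt=np.linalg.lstsq(X,z[mt],rcond=None)[0] if mt.sum()>20 else [0]*3
    print("   rim n",mt.sum(),"pitch/roll deg",np.degrees(kt[:2]).round(2),"z %.1f"%kt[2])
E
python3 - <<'E'
from m import *
q=np.load("p.npz");P=q["P"]
s=readout.state(); print(np.degrees(2*np.arctan2(.6882,.7255)))
lip(P,(.582,.1992),.02,say="A"); lip(P,(.5885,.0745),.02,say="B"); lip(P,(.480,.3158),.120,say="held")
Pt=q["T"]
lip(Pt,(.5814,.1957),.02,say="topA"); lip(Pt,(.588,.0708),.02,say="topB"); lip(Pt,(.480,.3158),.120,say="topheld")
E
```

```text
86.97724147853572
A 1271 x at y0,z65: 78.3 yaw off 0.14 dx/dz -0.85 y edges [-48.7  53.6] mid 2.5
   rim n 351 pitch/roll deg [ 1.22 -0.01] z 83.5
B 1086 x at y0,z65: 78.2 yaw off 0.60 dx/dz -0.83 y edges [-45.5  53.8] mid 4.2
   rim n 341 pitch/roll deg [1.18 0.14] z 83.2
held 1200 x at y0,z65: 77.3 yaw off -0.31 dx/dz -0.85 y edges [-41.3  46.9] mid 2.8
   rim n 341 pitch/roll deg [ 1.1  -0.06] z 84.1
topA 271 x at y0,z65: 79.8 yaw off -0.82 dx/dz -0.99 y edges [-45.4  44.1] mid -0.6
   rim n 441 pitch/roll deg [ 0.91 -0.05] z 83.2
topB 276 x at y0,z65: 79.6 yaw off -0.78 dx/dz -1.09 y edges [-47.3  43.8] mid -1.7
   rim n 394 pitch/roll deg [0.95 0.02] z 83.3
topheld 328 x at y0,z65: 77.6 yaw off -0.30 dx/dz -0.86 y edges [-45.7  42.9] mid -1.4
   rim n 509 pitch/roll deg [-0.01  0.27] z 84.5
```

```bash
cat >> m.py <<'E'
def edges(P,c,zb,yaw=3.1,say=""):
    a=np.radians(yaw); ex=np.array([np.cos(a),np.sin(a)]); ey=np.array([-np.sin(a),np.cos(a)])
    D=P[...,:2]-np.array(c); x=D@ex*1000; y=D@ey*1000; z=(P[...,2]-zb)*1000
    def f(m): return m.sum(),np.percentile(y[m],[2,98]).round(1),"mid %.1f"%np.percentile(y[m],[2,98]).mean()
    m=(abs(y)<56)&(z>53)&(z<69)&(x>72)&(x<88)
    h=(abs(y)<56)&(z>113)&(z<131)&(abs(x)<15)
    print(say,"lip",*f(m)," handle",*f(h),"hx %.1f"%np.median(x[h]))
E
python3 - <<'E'
from m import *
q=np.load("p.npz");P=q["P"]
edges(P,(.582,.1992),.02,say="A"); edges(P,(.5885,.0745),.02,say="B"); edges(P,(.480,.3158),.120,say="held")
P=q["T"]
edges(P,(.582,.1992),.02,say="topA"); edges(P,(.5885,.0745),.02,say="topB"); edges(P,(.480,.3158),.120,say="topheld")
E
```

```text
A lip 743 [-43.3  44. ] mid 0.3  handle 721 [-43.5  44.8] mid 0.7 hx 4.2
B lip 608 [-43.3  44.4] mid 0.6  handle 629 [-43.6  45.1] mid 0.8 hx 4.2
held lip 907 [-40.   46.1] mid 3.1  handle 664 [-40.8  46.9] mid 3.0 hx 4.2
topA lip 220 [-48.3  39.6] mid -4.3  handle 501 [-48.4  40.5] mid -3.9 hx -1.8
topB lip 212 [-47.8  38.7] mid -4.5  handle 473 [-48.   40.3] mid -3.9 hx -1.8
topheld lip 343 [-45.1  42.6] mid -1.3  handle 404 [-46.1  12.1] mid -17.0 hx -0.4
```

In the scene frame the held tote sits +3 mm in y from the TCP and level with it in x. The TCP at home is therefore about (0.5755, 0.3214). I'll go over the rail 3 mm short in x and lower until the rail is just inside the lip's mouth.

Emit:
drive_tool([
  [[0, 0.005, 0, 0, 0.005], [0, 0.015, 0, 0, 0.005], [0, 0.032, 0, 0, 0.005], [0, 0.05, 0, 0, 0.005], [0, 0.068, 0, 0, 0.005], [0.001, 0.083, 0, 0, 0.005], [0.001, 0.0905, 0, 0, 0.005], [0.0006, 0.0927, 0, 0, 0.005], [0.0006, 0.0927, 0, 0, 0.005], [0.0006, 0.0927, 0.005, 0, 0.005], [0.0006, 0.0927, 0.015, 0, 0.005], [0.0006, 0.0927, 0.027, 0, 0.005], [0.0006, 0.0927, 0.039, 0, 0.005], [0.0006, 0.0927, 0.05, 0, 0.005], [0.0006, 0.0927, 0.06, 0, 0.005], [0.0006, 0.0927, 0.068, 0, 0.005], [0.0006, 0.0927, 0.073, 0, 0.005], [0.0006, 0.0927, 0.075, 0, 0.005], [0.0006, 0.0927, 0.075, 0, 0.005]],
])

```text
time: 11.5
tcp_pos: [0.5728, 0.3215, 0.1458]
ee_rot: [0.688, 0.726, 0.0, 0.0]
ft_force: [-0.2, -0.8, -4.2]
width: 0.0116
finger_force: 50.0
```

Run:
```python
from m import *
s=readout.state(); t=s["tcp_pos"]; print(s["time"],t,s["ee_rot"].round(4),s["ft_force"].round(1))
im,d,P=shot("scene"); cv2.imwrite("pics/s3.png",cv2.resize(im[130:390,290:570,::-1],None,fx=2.3,fy=2.3,interpolation=2))
for f in(edges,lip):
    f(P,(.582,.1992),.02,say="A"); f(P,(.5885,.0745),.02,say="B"); f(P,t[:2],t[2]-.1007,say="held")
```

```text
11.5 [0.5728353  0.32146827 0.14577399] [6.882e-01 7.256e-01 1.000e-04 0.000e+00] [-0.2 -0.8 -4.2]
A lip 728 [-43.1  43.6] mid 0.3  handle 716 [-43.3  44.9] mid 0.8 hx 4.4
B lip 628 [-43.6  44.2] mid 0.3  handle 633 [-43.8  45.1] mid 0.7 hx 4.3
held lip 972 [-40.3  45.9] mid 2.8  handle 669 [-40.7  47. ] mid 3.2 hx 4.0
A 1269 x at y0,z65: 78.3 yaw off 0.49 dx/dz -0.83 y edges [-45.   50.8] mid 2.9
   rim n 358 pitch/roll deg [ 1.23 -0.01] z 83.4
B 1096 x at y0,z65: 78.4 yaw off 0.44 dx/dz -0.84 y edges [-45.  54.] mid 4.5
   rim n 341 pitch/roll deg [ 1.13 -0.02] z 83.5
held 1294 x at y0,z65: 77.3 yaw off -0.18 dx/dz -0.82 y edges [-41.2  46.8] mid 2.8
   rim n 355 pitch/roll deg [0.35 0.01] z 84.7
```

View pics/s3.png

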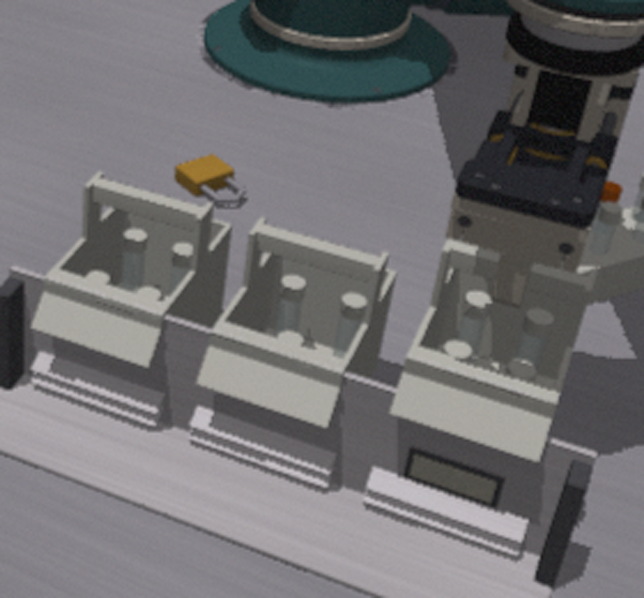

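The lip straddles the rail over the card, at crop (470,420), evenly spaced and with no contact force. I'll lower slowly while taking up 2 mm in x.

Emit:
drive_tool([
  [[0, 0.0005, 0.001, -0.3, 0.005], [0, 0.001, 0.003, -0.3, 0.005], [0, 0.0015, 0.005, -0.3, 0.005], [0, 0.002, 0.007, -0.3, 0.005], [0, 0.002, 0.0085, -0.3, 0.005], [0, 0.002, 0.01, -0.3, 0.005], [0, 0.002, 0.0115, -0.3, 0.005], [0, 0.002, 0.013, -0.3, 0.005], [0, 0.002, 0.0145, -0.3, 0.005], [0, 0.002, 0.016, -0.3, 0.005], [0, 0.002, 0.016, -0.3, 0.005]],
])

```text
time: 12.92
tcp_pos: [0.5752, 0.3217, 0.13]
ee_rot: [0.686, 0.727, 0.001, 0.0]
ft_force: [3.2, 0.2, -2.8]
width: 0.0117
finger_force: 50.0
```

A slight +x push shows the flare touching the rail's far edge. I'll give it another 1 mm in x and go down further.

Emit:
drive_tool([
  [[0, 0.001, 0, 0, 0.005], [0, 0.0012, 0, 0, 0.005], [0, 0.0012, 0.0015, 0, 0.005], [0, 0.0012, 0.003, 0, 0.005], [0, 0.0012, 0.0045, 0, 0.005], [0, 0.0012, 0.006, 0, 0.005], [0, 0.0012, 0.006, 0, 0.005]],
])

```text
time: 13.8
tcp_pos: [0.5763, 0.3215, 0.1234]
ee_rot: [0.686, 0.727, 0.0, 0.0]
ft_force: [6.3, 0.6, -3.5]
width: 0.0117
finger_force: 50.0
```

Emit:
drive_tool([
  [[0, 0.0006, 0, 0, 0.005], [0, 0.001, 0, 0, 0.005], [0, 0.001, 0.001, 0, 0.005], [0, 0.001, 0.002, 0, 0.005], [0, 0.001, 0.003, 0, 0.005], [0, 0.001, 0.003, 0, 0.005]],
])

```text
time: 14.55
tcp_pos: [0.5769, 0.3217, 0.1206]
ee_rot: [0.686, 0.727, -0.0, -0.0]
ft_force: [1.0, -0.5, -3.6]
width: 0.0115
finger_force: 50.0
```

Emit:
drive_tool([
  [[0, 0, 0.0005, 0, 0.005], [0, 0, 0.001, 0, 0.005], [0, 0, 0.0015, 0, 0.005], [0, 0, 0.0015, 0, 0.005]],
])

```text
time: 15.05
tcp_pos: [0.577, 0.3218, 0.1198]
ee_rot: [0.686, 0.727, 0.0, 0.0]
ft_force: [-5.0, -0.9, 5.5]
width: 0.0112
finger_force: 50.0
```

Run:
```python
from m import *
s=readout.state(); t=s["tcp_pos"]; print(s["time"],t,s["ft_force"].round(1))
im,d,P=shot("scene")
for f in(edges,lip):
    f(P,(.582,.1992),.02,say="A"); f(P,(.5885,.0745),.02,say="B"); f(P,t[:2],.02,say="held")
```

```text
15.05 [0.57704784 0.32183396 0.11984025] [-5.  -0.9  5.5]
A lip 734 [-43.   43.4] mid 0.2  handle 725 [-43.7  45.1] mid 0.7 hx 4.2
B lip 634 [-43.2  44.4] mid 0.6  handle 628 [-43.6  45.2] mid 0.8 hx 4.1
held lip 924 [-39.8  46.3] mid 3.2  handle 547 [-40.8  47.1] mid 3.1 hx 4.6
A 1284 x at y0,z65: 78.4 yaw off 0.41 dx/dz -0.83 y edges [-45.4  52.7] mid 3.7
   rim n 340 pitch/roll deg [ 1.28 -0.02] z 83.4
B 1086 x at y0,z65: 78.3 yaw off 0.73 dx/dz -0.81 y edges [-44.9  55.9] mid 5.5
   rim n 342 pitch/roll deg [ 1.33 -0.06] z 83.3
held 1492 x at y0,z65: 77.2 yaw off -0.49 dx/dz -0.79 y edges [-46.8  47.5] mid 0.4
   rim n 340 pitch/roll deg [0.68 0.31] z 84.2
```

The tote is seated: the rail now carries its weight, and the spacing to A is 125.2 mm. I'll let go and rise.

Emit:
drive_tool([
  [[0, 0, -0.001, 0, 0.013], [0, 0, -0.001, 0, 0.016], [0, 0, -0.001, 0, 0.02], [0, 0, -0.001, 0, 0.03], [0, 0, -0.001, 0, 0.04], [0, 0, -0.001, 0, 0.04], [0, 0, -0.006, 0, 0.04], [0, 0, -0.02, 0, 0.04], [0, 0, -0.04, 0, 0.04], [0, 0, -0.065, 0, 0.04], [0, 0, -0.09, 0, 0.04], [0, 0, -0.12, 0, 0.04], [0, 0, -0.15, 0, 0.04], [0, 0, -0.17, 0, 0.04], [0, 0, -0.17, 0, 0.04]],
])

```text
time: 16.98
tcp_pos: [0.5773, 0.3218, 0.2911]
ee_rot: [0.686, 0.727, 0.001, 0.0]
ft_force: [0.5, 0.0, -0.4]
width: 0.0399
finger_force: 0.0
```

Run:
```python
from m import *
s=readout.state(); t=s["tcp_pos"]; print(s["time"],t,s["ft_force"].round(1))
im,d,P=shot("scene"); cv2.imwrite("pics/s4.png",cv2.resize(im[130:390,290:570,::-1],None,fx=2.3,fy=2.3,interpolation=2))
for f in(edges,lip):
    f(P,(.582,.1992),.02,say="A"); f(P,(.5885,.0745),.02,say="B"); f(P,(.5755,.3239),.02,say="new")
handle(P,(.582,.1992),.147,.05,say="A");handle(P,(.5755,.324),.147,.05,say="new")
```

```text
16.975 [0.57729894 0.3218349  0.29114475] [ 0.5  0.  -0.4]
A lip 747 [-43.5  43.5] mid 0.0  handle 717 [-43.6  45.1] mid 0.7 hx 4.1
B lip 606 [-42.9  44.4] mid 0.8  handle 633 [-43.5  45.2] mid 0.8 hx 4.1
new lip 869 [-42.1  44.2] mid 1.0  handle 827 [-42.5  44.7] mid 1.1 hx 4.0
A 1268 x at y0,z65: 78.4 yaw off 0.08 dx/dz -0.84 y edges [-45.2  50.2] mid 2.5
   rim n 353 pitch/roll deg [ 1.21 -0.08] z 83.4
B 1087 x at y0,z65: 78.6 yaw off 0.76 dx/dz -0.84 y edges [-45.2  52.4] mid 3.6
   rim n 343 pitch/roll deg [1.32 0.18] z 83.4
new 1526 x at y0,z65: 78.5 yaw off -0.10 dx/dz -0.88 y edges [-53.2  52.5] mid -0.3
   rim n 316 pitch/roll deg [1.14 0.18] z 83.7
A 381 mean [583.3 200.3 146.7] rect [582.2 199.4] [25.6 90.3] deg 2.95
new 436 mean [576.6 326.1 146.8] rect [573.7 324.9] [26.7 89.7] deg 2.92
```

View pics/s4.png

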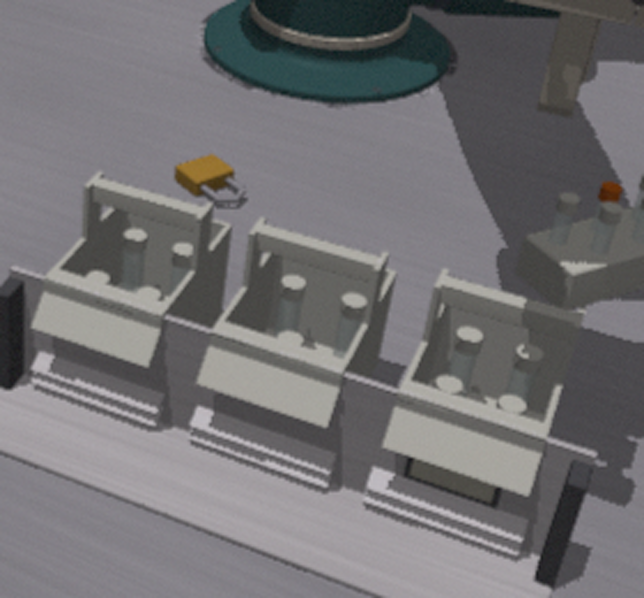

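The picture shows the new tote, with its lip at crop (465,445), hanging over the card. It matches the other two in height, yaw and pitch, at 125 mm spacing, and the gripper is clear.

```bash
python3 -c "
from rig import ticket
print(ticket.hand_in())"
```

```text
the job is handed in; nothing more can be done
None
```

The lipped tote hangs level and fully seated in the empty bay, over the card and evenly spaced (about 125 mm) with the two hung totes, which stayed put; the gripper let go and the job was handed in at about 17 s of 42 s.

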